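# Scan the tallest pantry jar

## Robot

A 6-joint arm with a two-finger parallel gripper is mounted at the origin on the work surface. World frame = base frame: x ahead of the robot, y to its left, z up, the work surface at z = 0. Lengths are in mm, angles in degrees, forces in N, time in s.
With the tool pointing down it reaches from about 425 to 950 mm from the base axis. Payload 3.5 kg.
Tool frame: the origin (TCP) lies on the centre line of the jaws, within the pads' length; the fingertips stand 14 mm ahead of it and the grasp point (between the pads) lies 5 mm behind it; z points along the fingers, y is the line along which they close (so a half turn about z gives the same grasp; the last joint's range is limited). The gripper opens to 85 mm and grips with 20 to 120 N. Pads are 22 mm wide; open, the fingers measure 114 mm over their backs; the gripper's body (76 mm by 85 mm) begins 54 mm behind the grasp point. The pads swing forward as they close: fully open they stand 13 mm farther back than shut.
Start: joints at [-85.886, 16.404, 90.338, -0, 73.258, -8.594], TCP at [148.516, -658.445, 245.325] pointing down, gripper open.
Joint ranges: [-158.93, 158.93], [-51.34, 127.21], [12.03, 142.37], [-87.48, 267.48], [13.55, 161.25], [-162.69, 162.69]. Speed limits (degrees/s): [159.86, 159.86, 180, 180, 180, 180].

## Interface

Orientations are given as [roll, pitch, yaw] about the fixed x, y, z axes, in that order (R = Rz(yaw) Ry(pitch) Rx(roll)).
In Python, from cell import telemetry, imaging, arm gives the robot as it stands.
- The arm moves only by the tool drive_tool, never from a script. Its argument "commands" is a list of rows, each a list of 2 entries, a list of its own where there are three numbers: the shift along the tool's x, y, z scaled (see below), then the turn, a rotation vector about the tool's x, y, z scaled (see below). In form: [[[tx, ty, tz], [ax, ay, az]], ...]. A call has exactly 10 rows; each row shifts and turns the commanded pose from where the row before left it, along the tool's axes as they then stand; what a row does not reach is not made up. The controller multiplies each number of a shift by 40 mm and each number of a turn by 4 degrees. A row lasts 1/12 s, in which the tool goes at most 41.7 mm and 7.16 degrees, less where a joint would pass 70% of its speed; a pose out of reach is approached as far as the arm can. A call with a number of a shift or a turn outside -1 to 1 is refused whole. A call with a gripper value outside its range is refused whole. "fingers" is the opening, from 0 (shut) to 1 (fully open), set as the call begins (left out, the last holds). The fingers move at their own pace and stop on an object; "squeeze" is the grip in N (left out, the last holds). Time passes only in rows, so rows that do not move let the fingers close, or fill a call up. It gives the time, the measured TCP pose, the force, the opening and the grip force at its end, in the units of the state.
- telemetry.get_state(): the state, without advancing time (a new reading comes with each control period).
- imaging.capture(name): name is "scene" or "top" or "wrist"; returns a dict with "color" (480x640x3 uint8, red, green, blue), "K" (3x3 intrinsics, pixels), "R" (3x3) and "t" (3): a world point X has camera coordinates R X + t. Camera axes: x right, y down, z forward; pixel columns grow to the right and rows downward; lengths in mm; the calibration is good to about 2 mm. A picture is of the moment at which its call begins. There is no depth.
- arm.sign_off(): hands the job in; it is judged then, once.
The state is a dict: "clock": time; "q": joint angles; "joint_vel": joint speeds; "tau": joint torques, N m; "tcp_pos": TCP position; "eef_rot": TCP orientation; "ft_force": force on the tool from outside, world axes, zero at the start; "wrist_torque": the same for the moment, N m; "grip_width": finger opening in mm; "grip_force": force on a finger pad.
Only numpy, scipy, OpenCV 4.12 (cv2) and the standard library are available. Lean on these libraries where they do the work, as an engineer would, in place of code of your own. Each camera call takes 0.05 s, during which the arm holds its last target. There are 200 camera calls.

## Task

Pick up the hand scanner from its rest and aim its window squarely at the middle of the barcode label on the tallest of the three acrylic jars, holding it steady about 75 mm from the label for two seconds. Then lay the scanner back in its rest, pointing the same way as before. Do not touch the jars with the scanner, and leave everything else where it stands.

Things in the scene. Friction and masses are not known exactly. Their poses are not given: they have to be found in the camera images.
- scanner: White plastic hand scanner, loose, 0.12 to 0.26 kg: straight handle 32 mm wide, 30 mm high (x from -85 to +68 mm), then a wider head 48 mm wide, 30 mm high (x from +68 to +108 mm) with a black window in its end. Origin at the middle of the handle's underside, +x towards the window, z up. It starts lying in its rest, underside 30 mm above the counter.
- scanner_grip (a point): Place to grip the scanner, near its centre of mass: middle of the handle, 15 mm above its underside; 32 mm wide along the scanner's y.
- scanner_window (a point): Centre of the scanner's window, at (108, 0, 15) mm in the scanner's frame; it looks along the scanner's +x.
- scanner_aim (a point): Imaginary point on the scanner's line of sight, 75 mm ahead of the window, at (183, 0, 15) mm in the scanner's frame. When scanning well, it lies at the middle of the label.
- rest: Fixed steel scanner rest: base 130 x 70 x 10 mm with two U saddles at x = -45 and +45 mm (16 mm long in x, floor 30 mm above the counter, cheeks 14 mm higher, 44 mm clear between them). Fingers fit beside the handle between the saddles (74 mm free). Origin at centre of underside; the scanner belongs with its origin at (0, 0, 30) mm, +x along the rest's +x.
- jar_tall: The tallest of three square clear acrylic jars with bamboo lids, 64 x 64 mm and 170 mm tall, standing on the low shelf (loose, they may stand in any order). Origin at the centre of its underside, z up. A paper barcode label (52 mm wide, 40 mm high) is stuck on its -x face, its centre 80 mm above the underside.
- jar_tall_label (a point): Centre of the label on the tallest jar. Axes as the jar's: the label faces the jar's -x, y runs along the label's width, z is up.
- jar_mid: The middle one of three square clear acrylic jars with bamboo lids, 64 x 64 mm and 130 mm tall, standing on the low shelf (loose, they may stand in any order). Origin at the centre of its underside, z up. A paper barcode label (52 mm wide, 40 mm high) is stuck on its -x face, its centre 62 mm above the underside.
- jar_low: The shortest of three square clear acrylic jars with bamboo lids, 64 x 64 mm and 100 mm tall, standing on the low shelf (loose, they may stand in any order). Origin at the centre of its underside, z up. A paper barcode label (52 mm wide, 40 mm high) is stuck on its -x face, its centre 42 mm above the underside.
- riser: Low black metal shelf fixed on the counter, 150 mm (x) by 360 mm (y), top 40 mm above the counter; the jars stand on it with labels towards its -x edge. Origin at the centre of its underside.
- teapot: White ceramic teapot, 120 mm across, 116 mm tall; spout reaches 114 mm to +y, handle 103 mm to -y. Origin at the centre of its underside. To be left alone.
- canister: Glass canister with hinged glass lid and rubber gasket, 82 mm across, 98 mm tall. Origin at the centre of its underside. To be left alone.
- bamboo_box: Closed bamboo box with sliding lid, 180 (x) x 90 (y) x 62 mm. Origin at the centre of its underside. To be left alone.
Things that resemble listed ones, but are neither listed nor needed, are in the scene too. Several things have the shape of the scanner; the one meant has the colours described above.

How it is judged (in metres and radians):
On the way, in this order (a step that is already met when the one before it is completed fails the run):
1. the scanner is held by the fingers, clear of its rest (underside more than 60 mm above the counter) (height (world z) of scanner above 0.06 m and contact force between the fingers and scanner above 0.5 N), for 0.2 s.
2. held still (20 mm/s, 0.15 rad/s) for 1.5 s, window 38-115 mm from the tallest jar's label, within 15 degrees of square, aim point within 20 mm sideways and 18 mm vertically of its centre (contact force between the fingers and scanner above 0.5 N and x of scanner_window in the frame of jar_tall_label between -0.115 and -0.038 m and x of scanner_aim in the frame of jar_tall_label above -0.045 m and y of scanner_aim in the frame of jar_tall_label between -0.02 and 0.02 m and z of scanner_aim in the frame of jar_tall_label between -0.018 and 0.018 m and angle between the x axis of scanner and the x axis of jar_tall, either way round below 0.26 rad and linear speed of scanner below 0.02 m/s and angular speed of scanner below 0.15 rad/s), for 1.5 s.
At the end, for the whole second after the job is handed in: The scanner lies still and upright in both saddles of its rest, within 14 mm lengthwise, 9 mm sideways, 4 mm in height and 0.15 rad of its proper place, window towards the rest's +x; the jars stand upright, and jars, teapot, canister and bamboo box are within 20 mm of where they began (x of scanner in the frame of rest between -0.014 and 0.014 m and y of scanner in the frame of rest between -0.009 and 0.009 m and z of scanner in the frame of rest between 0.026 and 0.034 m and x of scanner_window in the frame of rest above 0.09 m and angle between the x axis of scanner and the x axis of rest, either way round below 0.15 rad and angle between scanner's own z axis and vertical below 0.12 rad and linear speed of scanner below 0.02 m/s and distance of each of jar_tall, jar_mid, jar_low, teapot, canister, bamboo_box from where it was at the start of the episode below 0.02 m and angle between each of jar_tall, jar_mid, jar_low's own z axis and vertical below 0.15 rad); the robot touches nothing.
It fails at once if the scanner touches a jar (contact force between scanner and jar_tall above 1 N or contact force between scanner and jar_mid above 1 N or contact force between scanner and jar_low above 1 N).
It fails at once if a jar, the teapot, the canister or the bamboo box is shifted by more than 20 mm (distance of any of jar_tall, jar_mid, jar_low, teapot, canister, bamboo_box from where it was at the start of the episode above 0.02 m).
It also fails if it takes over 48 s, if anything falls off the work surface, if the arm or the gripper's body presses on something with over 40 N, if the wrist force passes 120 N, or if a joint passes its speed limit or range.

## Working session

There is one attempt and no reset: what is moved stays moved. The work goes in short steps, Python scripts to look and compute and a tool call to move; the robot and the scene stay as the last step left them, time stands still between calls to the robot, and variables do not carry over. Pictures are saved under pics/ and viewed, at most 10 in all, crops included, and the job is handed in when it is done.

Besides the shell and the picture viewer there is one more tool, called after "Call:" as name(argument=value, ...) on one line, values as JSON. drive_tool: Moves the arm, as the interface text tells. Its arguments: {"type":"object","properties":{"commands":{"type":"array"},"fingers":{"type":"number"},"squeeze":{"type":"number"}},"required":["commands"]}

```bash
mkdir -p pics; python3 - <<'E'
from cell import telemetry, imaging
import cv2,pickle
s=telemetry.get_state(); print(s['clock'],s['tcp_pos'],s['eef_rot'],s['grip_width'])
d={}
for n in("scene","top"):
    c=imaging.capture(n); d[n]=c; cv2.imwrite(f"pics/{n}0.png",c["color"][:,:,::-1]); print(n,c["K"].tolist(),(-c["R"].T@c["t"]).round(1),c["R"].round(3).tolist())
pickle.dump(d,open("d0.pkl","wb"))
E
```

```text
0.0 [ 148.45582909 -657.8082215   243.90359415] [-1.79861586e+02 -1.97048957e-02  1.27061342e+01] 85.62745811837388
scene [[523.5875966542022, 0.0, 311.3551043130405], [0.0, 523.5875966542022, 238.46760545480365], [0.0, 0.0, 1.0]] [1429.1  105.   852.1] [[-0.133, 0.991, 0.019], [0.618, 0.098, -0.78], [-0.775, -0.092, -0.626]]
top [[623.5643167807916, 0.0, 317.65656260597285], [0.0, 623.5643167807916, 234.95285494621916], [0.0, 0.0, 1.0]] [ 460.    15.5 1539. ] [[0.008, -1.0, 0.008], [-0.999, -0.008, -0.038], [0.038, -0.008, -0.999]]
```

View pics/scene0.png

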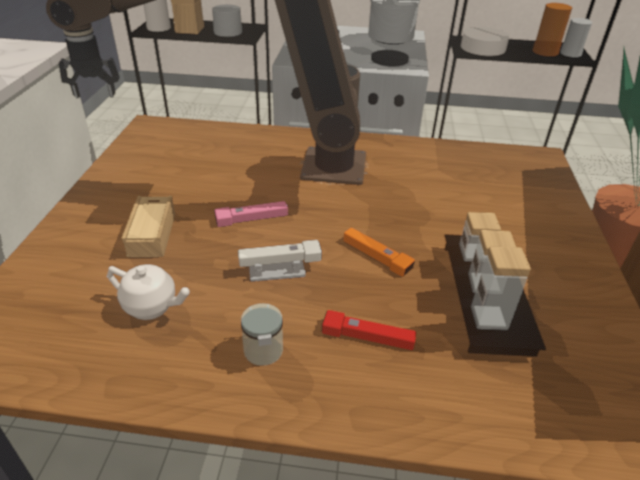

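View pics/top0.png

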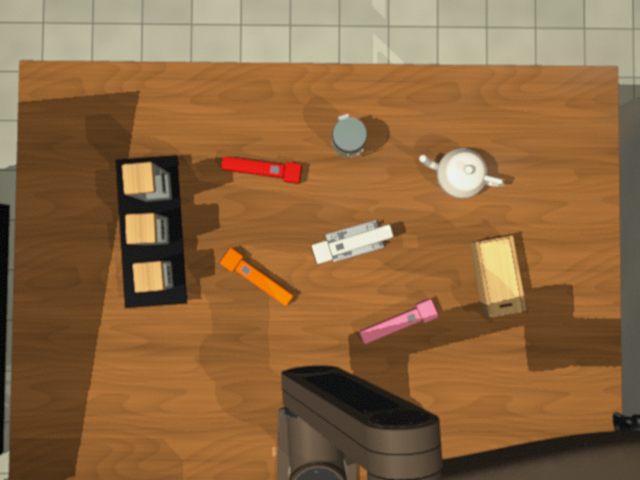

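The scene shows a white scanner in its rest, at scene (280,258) and top (352,243), with its head towards image left (+y). The shelf and jars are on the left of the top view, with lids near (140,180), (141,229) and (153,276), and the labels face -y. Scanner-shaped candidates in the top view are red (262,169), orange (257,277), pink (400,321) and white (352,243). White matches the description, so I'll check it and the jars in one close crop.

```bash
cat > h.py <<'E'
import numpy as np,cv2,pickle
def ray(c,uv):
    d=c["R"].T@np.linalg.solve(c["K"],np.array([uv[0],uv[1],1.])); return -c["R"].T@c["t"],d
def onz(c,uv,z):
    o,d=ray(c,uv); return o+d*(z-o[2])/d[2]
def proj(c,X):
    p=c["K"]@(c["R"]@np.array(X,float)+c["t"]); return p[:2]/p[2]
def tri(c1,u1,c2,u2):
    o1,d1=ray(c1,u1);o2,d2=ray(c2,u2);d1/=np.linalg.norm(d1);d2/=np.linalg.norm(d2)
    a=np.linalg.lstsq(np.c_[d1,-d2],o2-o1,rcond=None)[0];p,q=o1+a[0]*d1,o2+a[1]*d2
    return (p+q)/2,np.linalg.norm(p-q)
E
python3 - <<'E'
from h import *
d=pickle.load(open("d0.pkl","rb"))
T,S=d["top"]["color"],d["scene"]["color"]
r=lambda im,x,y,w,h,f:cv2.resize(im[y:y+h,x:x+w],None,fx=f,fy=f,interpolation=cv2.INTER_CUBIC)
A=r(T,105,145,100,170,3.5);B=r(S,440,195,110,170,3.5)
top=np.hstack([A,B])[:, :735]
C=r(T,300,210,105,65,3.5)
im=np.zeros((600,800,3),np.uint8); im[:595,:735]=top
cv2.imwrite("pics/crop1.png",im[:,:,::-1]); 
cv2.imwrite("pics/crop2.png",np.vstack([r(T,300,210,110,65,7)[:, :770],])[:,:,::-1])
hsv=cv2.cvtColor(T,cv2.COLOR_RGB2HSV)
for n,m in(("lid",cv2.inRange(hsv,(10,50,150),(28,160,255))),("white",cv2.inRange(hsv,(0,0,185),(180,50,255)))):
    c,_=cv2.findContours(m,cv2.RETR_EXTERNAL,cv2.CHAIN_APPROX_NONE)
    for k in c:
        x,y,w,h=cv2.boundingRect(k)
        if cv2.contourArea(k)>150 and y>100 and (x<200 if n=="lid" else 300<x<400): print(n,cv2.contourArea(k),cv2.minAreaRect(k))
m=cv2.inRange(hsv,(0,0,0),(180,255,40)); m[:,:100]=0;m[:,210:]=0;m[:140]=0;m[320:]=0
c,_=cv2.findContours(m,cv2.RETR_EXTERNAL,cv2.CHAIN_APPROX_NONE)
k=max(c,key=cv2.contourArea);b=cv2.minAreaRect(k);print("riser",b)
for p in cv2.boxPoints(b):print(onz(d["top"],p,40).round(1))
E
```

```text
lid 759.5 ((147.57241821289062, 276.3689880371094), (28.89982795715332, 28.318510055541992), 85.2363510131836)
lid 793.5 ((139.8981170654297, 228.1566162109375), (29.49387550354004, 28.88575553894043), 87.51044464111328)
lid 833.5 ((137.56552124023438, 178.28622436523438), (30.892921447753906, 29.647239685058594), 85.2363510131836)
white 1347.0 ((352.0283203125, 241.34906005859375), (26.785306930541992, 80.35592651367188), 74.05460357666016)
riser ((150.93710327148438, 230.88284301757812), (147.14138793945312, 61.37311553955078), 86.21388244628906)
[695.  492.1  40. ]
[706.2 345.   40. ]
[353.3 316.   40. ]
[342.6 461.9  40. ]
```

View pics/crop1.png

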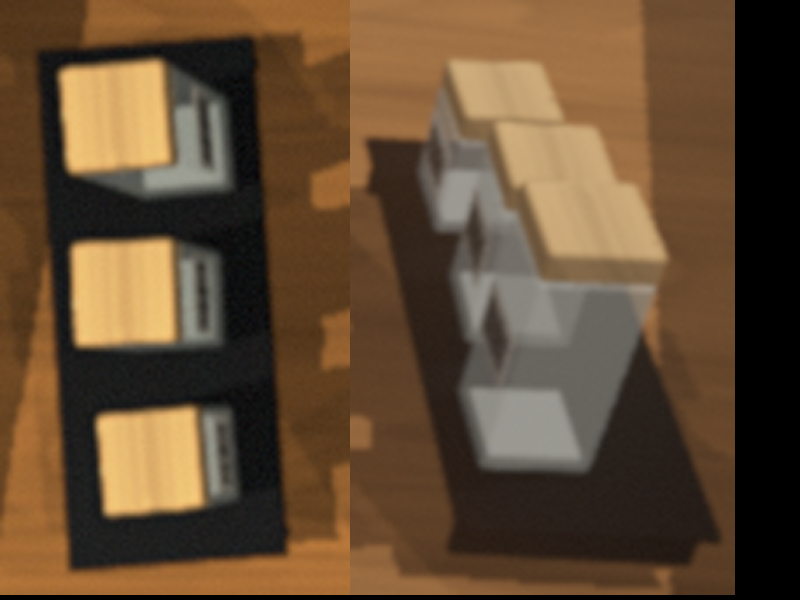

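View pics/crop2.png

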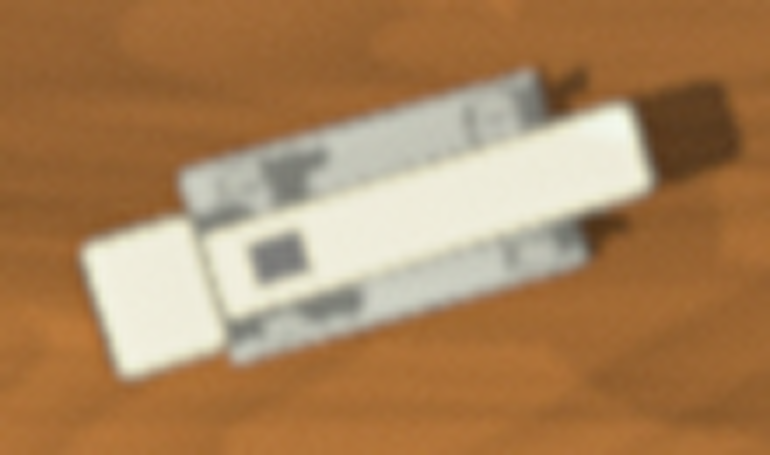

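The crops confirm the choice. The white scanner sits in its steel rest with the head to the left at top (321,250). The jar with the longest parallax, lid at top (138,178), is the tallest, and it is also the nearest jar in the scene view. Its label faces -y.

```bash
python3 - <<'E'
from h import *
d=pickle.load(open("d0.pkl","rb"));c=d["top"];s=d["scene"];T=c["color"]
hsv=cv2.cvtColor(T,cv2.COLOR_RGB2HSV)
m=cv2.inRange(hsv,(0,0,185),(180,50,255));k=max([k for k in cv2.findContours(m,0,1)[0] if 300<k[:,0,0].mean()<400],key=cv2.contourArea)
b=cv2.boxPoints(cv2.minAreaRect(k)); W=np.array([onz(c,p,60) for p in b])
cen=W.mean(0);e=[W[1]-W[0],W[2]-W[1]];e.sort(key=np.linalg.norm);u=e[1]; u=u*np.sign(u[1]);L=np.linalg.norm(u);u/=L
print("scanner len,w",L,np.linalg.norm(e[0]),"yaw",np.degrees(np.arctan2(u[1],u[0])),"origin",cen-11.5*u)
# handle-only axis: body part centroid line
pts=np.argwhere(m>0)[:,::-1]
P=np.array([onz(c,p,60) for p in pts if cv2.pointPolygonTest(k,(float(p[0]),float(p[1])),False)>=0])
a=(P-cen)@u;v=np.array([-u[1],u[0],0]);w=(P-cen)@v
f=np.polyfit(a,w,1);print("axis fit",np.degrees(f[0]),f[1],a.min(),a.max())
for uv,z in(((137.57,178.29),210),((139.9,228.16),170),((147.57,276.37),140)):print("lid",onz(c,uv,z).round(1))
E_=lambda t:None
# lid edges via box
ml=cv2.inRange(hsv,(10,50,150),(28,160,255))
for k in cv2.findContours(ml,0,1)[0]:
    x,y,ww,hh=cv2.boundingRect(k)
    if x<200 and y>100 and cv2.contourArea(k)>150:
        q=cv2.approxPolyDP(k,5,True)[:,0].astype(float); z={1:210,2:170,3:140}[1 if y<200 else 2 if y<250 else 3]
        print(z,[onz(c,p,z)[:2].round(0).tolist() for p in q])
J=onz(c,(137.57,178.29),210);print("proj lid tall in scene (crop px)",(proj(s,J)-[440,195])*3.5+[350,0])
E
```

```text
scanner len,w 108.18239863634939 82.69916213796282 yaw 90.63357464155591 origin [975.26143723   3.1816399   60.        ]
axis fit 0.4980540521168324 1.0578631130516738 -54.20326138110181 54.10048086266329
lid [628.5 390.2 210. ]
lid [523.8 394.3 170. ]
lid [417.5 383.5 140. ]
140 [[450.0, 356.0], [445.0, 416.0], [385.0, 411.0], [392.0, 351.0]]
170 [[557.0, 368.0], [552.0, 425.0], [491.0, 422.0], [496.0, 363.0]]
210 [[664.0, 366.0], [655.0, 424.0], [597.0, 416.0], [602.0, 357.0]]
proj lid tall in scene (crop px) [594.02975928 213.53013069]
```

Call:
drive_tool(commands=[[[0,0,0],[0,0,-1]],[[0,0,0],[0,0,-1]],[[0,0,0],[0,0,-1]],[[0,0,0],[0,0,-1]],[[0,0,0],[0,0,-1]],[[0,0,0],[0,0,-1]],[[0,0,0],[0,0,-1]],[[0,0,0],[0,0,-1]],[[0,0,0],[0,0,-1]],[[0,0,0],[0,0,-1]]], fingers=1)

```text
clock: 0.93
tcp_pos: [148.5, -658.1, 244.5]
eef_rot: [-179.9, -0.1, 52.9]
ft_force: [0.4, 0.2, 0.9]
grip_width: 85.6
grip_force: 0.0
```

```bash
python3 - <<'E'
from h import *
d=pickle.load(open("d0.pkl","rb"));c=d["top"];T=c["color"]
hsv=cv2.cvtColor(T,cv2.COLOR_RGB2HSV)
m=cv2.inRange(hsv,(0,0,185),(180,50,255));m[:200]=0;m[290:]=0;m[:,:300]=0;m[:,400:]=0
k=max(cv2.findContours(m,0,1)[0],key=cv2.contourArea)
W=np.array([onz(c,p,60) for p in cv2.boxPoints(cv2.minAreaRect(k))])
cen=W.mean(0);e=sorted([W[1]-W[0],W[2]-W[1]],key=np.linalg.norm);u=e[1]*np.sign(e[1][1]);L=np.linalg.norm(u);u/=L
P=np.array([onz(c,p,60) for p in np.argwhere(m>0)[:,::-1].astype(float)])
v=np.array([-u[1],u[0],0]);a=(P-cen)@u;w=(P-cen)@v
f=np.polyfit(a,w,1);print("len,w",L,np.linalg.norm(e[0]),"yaw",np.degrees(np.arctan2(u[1],u[0])),"fit",np.degrees(f[0]),f[1],a.min(),a.max())
print("origin",cen-11.5*u+v*(f[1]-11.5*f[0]),"cen",cen)
for lo,hi in((-90,-60),(-60,-30),(-30,0),(0,30),(60,90)):
    s=(a>lo)&(a<hi);print(lo,w[s].min(),w[s].max())
E
```

```text
len,w 191.10538046612027 63.64420543467009 yaw 106.42156403156768 fit 1.204881090857229 1.2500419242856737 -95.50793827787484 95.48215507417837
origin [504.07044376 -89.64166532  60.        ] cen [501.78644481 -78.32575486  60.        ]
-90 -15.122053877625333 15.867852663237434
-60 -31.783883445023253 31.48621991934764
-30 -31.783881640952615 31.80591123163966
0 -31.457430118637475 31.77844038646051
60 -19.068282469698826 26.838795286966153
```

Call:
drive_tool(commands=[[[0,0,0],[0,0,-1]],[[0,0,0],[0,0,-1]],[[0,0,0],[0,0,-1]],[[0,0,0],[0,0,-1]],[[0,0,0],[0,0,-1]],[[0,0,0],[0,0,-1]],[[0,0,0],[0,0,-1]],[[0,0,0],[0,0,-1]],[[0,0,0],[0,0,-1]],[[0,0,0],[0,0,-1]]])

```text
clock: 1.77
tcp_pos: [148.5, -658.1, 244.5]
eef_rot: [-180.0, -0.1, 92.9]
ft_force: [-0.4, 0.2, 0.1]
grip_width: 85.5
grip_force: 0.0
```

Call:
drive_tool(commands=[[[0.8,0.557,0],[0,0,0]],[[0.8,0.557,0],[0,0,0]],[[0.8,0.557,0],[0,0,0]],[[0.8,0.557,0],[0,0,0]],[[0.8,0.557,0],[0,0,0]],[[0.8,0.557,0],[0,0,0]],[[0.8,0.557,0],[0,0,0]],[[0.8,0.557,0],[0,0,0]],[[0.8,0.557,0],[0,0,0]],[[0.8,0.557,0],[0,0,0]]])

```text
clock: 2.6
tcp_pos: [356.4, -326.3, 244.9]
eef_rot: [-180.0, -0.0, 92.7]
ft_force: [0.8, -0.4, 0.2]
grip_width: 85.3
grip_force: 0.0
```

Call:
drive_tool(commands=[[[0.8,0.557,0],[0,0,0]],[[0.8,0.557,0],[0,0,0]],[[0.8,0.557,0],[0,0,0]],[[0.8,0.557,0],[0,0,0]],[[0.8,0.557,0],[0,0,0]],[[0.8,0.557,0],[0,0,0]],[[0.12,0.1,0],[0,0,-0.6]],[[0,0,0],[0,0,-1]],[[0,0,0],[0,0,-1]],[[0,0,0],[0,0,-1]]])

```text
clock: 3.43
tcp_pos: [484.0, -124.4, 244.7]
eef_rot: [-179.9, -0.0, 107.4]
ft_force: [0.2, -0.2, 0.5]
grip_width: 85.3
grip_force: 0.0
```

```bash
python3 - <<'E'
from h import *
from cell import telemetry, imaging
d={n:imaging.capture(n) for n in("wrist","top")}
d["s"]=s=telemetry.get_state();print(s['clock'],s['tcp_pos'],s['eef_rot'])
pickle.dump(d,open("d1.pkl","wb"));w=d["wrist"];cv2.imwrite("pics/w1.png",w["color"][:,:,::-1])
print((-w["R"].T@w["t"]).round(1),w["R"].round(2).tolist())
E
```

```text
3.5333 [ 483.93598747 -124.82004536  244.791271  ] [-1.79956611e+02 -4.05858017e-02  1.07128352e+02]
[464.2 -61.2 373.1] [[0.95, 0.3, -0.0], [0.29, -0.92, 0.27], [0.08, -0.25, -0.96]]
```

View pics/w1.png

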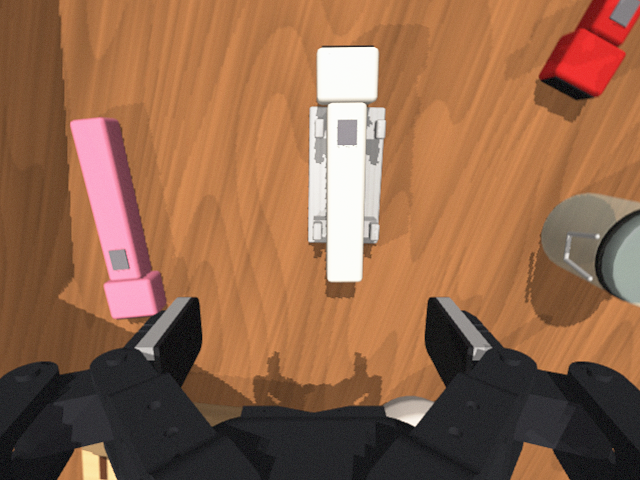

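The wrist view shows the white scanner, with its head at (348,75) and handle from (347,105) down to (345,280). It sits in the rest with the saddle posts beside it.

```bash
python3 - <<'E'
from h import *
d=pickle.load(open("d1.pkl","rb"));c=d["wrist"];h=cv2.cvtColor(c["color"],cv2.COLOR_RGB2HSV)
m=cv2.inRange(h,(0,0,235),(180,40,255));m[:,:300]=0;m[:,400:]=0;m[300:]=0
for r in(55,70,90,120,150,200,240,270):
    x=np.where(m[r]>0)[0]
    if len(x):
        x=x[np.abs(x-346)<35];a,b=onz(c,(x.min()-.5,r),60),onz(c,(x.max()+.5,r),60);print(r,x.min(),x.max(),np.linalg.norm(a-b).round(1),((a+b)/2).round(1))
for col in(340,352):
    y=np.where(m[:,col]>0)[0];print(col,y.min(),y.max(),onz(c,(col,y.min()),60).round(1),onz(c,(col,y.max()),60).round(1),onz(c,(col,y.max()),30).round(1))
x=346;print([c["color"][r,340].tolist() for r in range(255,290,3)]);print([c["color"][r,340].sum() for r in range(96,110)])
E
```

```text
55 318 377 45.7 [471.1   2.8  60. ]
70 318 376 45.4 [474.2  -7.3  60. ]
90 318 375 45.2 [478.4 -21.1  60. ]
120 312 364 42.1 [479.1 -44.2  60. ]
150 312 364 43.0 [486.4 -66.3  60. ]
200 312 362 42.9 [ 498.5 -105.4   60. ]
240 328 361 29.4 [ 515.6 -136.6   60. ]
270 328 360 29.2 [ 524.  -162.8   60. ]
340 48 280 [464.2   5.7  60. ] [ 523.6 -172.9   60. ] [ 529.3 -183.6   30. ]
352 47 280 [472.6   9.   60. ] [ 533.8 -169.7   60. ] [ 540.5 -180.1   30. ]
[[253, 253, 250], [253, 253, 250], [253, 253, 250], [253, 253, 250], [253, 253, 249], [253, 253, 250], [252, 253, 249], [253, 253, 249], [254, 254, 250], [143, 120, 99], [116, 77, 50], [114, 76, 44]]
[np.uint64(756), np.uint64(748), np.uint64(718), np.uint64(667), np.uint64(584), np.uint64(469), np.uint64(519), np.uint64(748), np.uint64(758), np.uint64(756), np.uint64(755), np.uint64(756), np.uint64(756), np.uint64(757)]
```

Call:
drive_tool(commands=[[[0.33,0.34,0],[0,0,-0.15]],[[0.32,0.345,0],[0,0,0]],[[0,0,0.9],[0,0,0]],[[0,0,0.9],[0,0,0]],[[0,0,0.9],[0,0,0]],[[0,0,0.9],[0,0,0]],[[0,0,0.5],[0,0,0]],[[0,0,0.2],[0,0,0]],[[0,0,0],[0,0,0]],[[0,0,0],[0,0,0]]])

```text
clock: 4.37
tcp_pos: [503.1, -92.5, 74.1]
eef_rot: [180.0, 0.0, 107.7]
ft_force: [1.3, 0.0, 0.8]
grip_width: 85.7
grip_force: 0.0
```

Call:
drive_tool(commands=[[[0,0,0.4],[0,0,0]],[[0,0,0.3],[0,0,0]],[[0,0,0.15],[0,0,0]],[[0,0,0],[0,0,0]],[[0,0,0],[0,0,0]],[[0,0,0],[0,0,0]],[[0,0,0],[0,0,0]],[[0,0,0],[0,0,0]],[[0,0,0],[0,0,0]],[[0,0,0],[0,0,0]]])

```text
clock: 5.2
tcp_pos: [502.7, -92.2, 39.6]
eef_rot: [180.0, 0.0, 107.7]
ft_force: [-0.6, 0.0, -0.3]
grip_width: 85.4
grip_force: 0.0
```

Call:
drive_tool(commands=[[[0,0,0],[0,0,0]],[[0,0,0],[0,0,0]],[[0,0,0],[0,0,0]],[[0,0,0],[0,0,0]],[[0,0,0],[0,0,0]],[[0,0,0],[0,0,0]],[[0,0,0],[0,0,0]],[[0,0,0],[0,0,0]],[[0,0,0],[0,0,0]],[[0,0,0],[0,0,0]]], fingers=0, squeeze=50)

```text
clock: 6.03
tcp_pos: [502.8, -92.3, 39.4]
eef_rot: [180.0, 0.0, 107.7]
ft_force: [1.2, 0.6, 0.1]
grip_width: 31.8
grip_force: 50.5
```

Call:
drive_tool(commands=[[[0,0,-0.2],[0,0,0]],[[0,0,-0.4],[0,0,0]],[[0,0,-0.4],[0,0,0]],[[0,0,-0.4],[0,0,0]],[[0,0,-0.3],[0,0,0]],[[0,0,-0.175],[0,0,0]],[[0,0,0],[0,0,0]],[[0,0,0],[0,0,0]],[[0,0,0],[0,0,0]],[[0,0,0],[0,0,0]]])

```text
clock: 6.87
tcp_pos: [501.7, -91.9, 113.1]
eef_rot: [-179.9, -0.1, 107.7]
ft_force: [-0.0, -0.5, -1.3]
grip_width: 31.3
grip_force: 50.5
```

```bash
python3 - <<'E'
from h import *
from cell import telemetry
d=pickle.load(open("d0.pkl","rb"));c=d["top"];s=d["scene"]
X=(631.9,358.4,120);print("label proj scene",proj(s,X),"top",proj(c,X), "top crop",(proj(c,X)-[105,145])*3.5)
# brown-dark label bars: measured label centre by two views
print(tri(c,(105+204/3.5,145+131/3.5),s,(440+147/3.5,195+330/3.5)))
# jar -x face: bottom edge corners & riser
for p in((145,195),(233,190),(230,100)):print("base z40",onz(c,np.array(p)/3.5+[105,145],40).round(1))
a=np.degrees(96)
hsv=cv2.cvtColor(c["color"],cv2.COLOR_RGB2HSV);m=cv2.inRange(hsv,(10,50,150),(28,160,255));m[:160]=0;m[200:]=0;m[:,200:]=0
k=max(cv2.findContours(m,0,1)[0],key=cv2.contourArea);ed=[]
ys=range(168,189);L=[];R=[]
for y in ys:
    x=np.where(m[y]>0)[0];L.append(onz(c,(x.min()-.5,y),210)[:2]);R.append(onz(c,(x.max()+.5,y),210)[:2])
for E in(L,R):
    E=np.array(E);f=np.polyfit(E[:,0],E[:,1],1);print("edge yaw",90+np.degrees(np.arctan(f[0])),E.mean(0))
E
```

```text
label proj scene [482.32825102 289.50447317] top [162.62662766 181.99213075] top crop [201.6931968  129.47245764]
(array([631.0146381 , 357.45890288, 119.60908241]), np.float64(0.9399940508293309))
base z40 [596.  415.8  40. ]
base z40 [600.  355.5  40. ]
base z40 [662.1 358.6  40. ]
edge yaw 95.84421043662017 [628.79402423 421.87393944]
edge yaw 96.4762358363853 [629.36388333 358.48121075]
```

Call:
drive_tool(commands=[[[0,0,0],[0,0,0.7]],[[0,0,-0.05],[0,0,0.8]],[[0,0,0],[0,0,0.8]],[[0,0,0],[0,0,0.6]],[[0.3,0.5,0],[0,0,0]],[[0.5,0.8,0],[0,0,0]],[[0.5,0.85,0],[0,0,0]],[[0.5,0.85,0],[0,0,0]],[[0.5,0.8,0],[0,0,0]],[[0.4,0.6,0],[0,0,0]]])

```text
clock: 7.7
tcp_pos: [667.6, 35.8, 115.0]
eef_rot: [-180.0, -0.0, 96.1]
ft_force: [-0.2, -0.1, -2.1]
grip_width: 31.3
grip_force: 50.6
```

Call:
drive_tool(commands=[[[0.5,0,0],[0,0,0]],[[0.6,0,0],[0,0,0]],[[0.6,0,0],[0,0,0]],[[0.5,0,0],[0,0,0]],[[0.3,0,0],[0,0,0]],[[0.2,0,0],[0,0,0]],[[0,0,0],[0,0,0]],[[0,0,0],[0,0,0]],[[0,0,0],[0,0,0]],[[0,0,0],[0,0,0]]])

```text
clock: 8.53
tcp_pos: [654.8, 140.1, 116.4]
eef_rot: [180.0, 0.0, 96.0]
ft_force: [-0.5, 0.1, -2.7]
grip_width: 31.1
grip_force: 50.9
```

```bash
python3 - <<'E'
from h import *
from cell import telemetry, imaging
d={n:imaging.capture(n) for n in("scene","top")}
s=telemetry.get_state();print(s['clock'],s['tcp_pos'],s['eef_rot'],s['grip_width'])
pickle.dump(d,open("d2.pkl","wb"))
r=lambda im,x,y,w,h,f:cv2.resize(im[y:y+h,x:x+w],None,fx=f,fy=f)
im=np.hstack([r(d["top"]["color"],100,110,200,200,2),r(d["scene"]["color"],360,180,200,200,2)])
cv2.imwrite("pics/scan.png",im[:,:,::-1])
E
```

```text
8.6333 [654.79231553 140.27237956 116.39623504] [1.79994249e+02 8.41093173e-03 9.60329152e+01] 31.26865038177363
```

View pics/scan.png

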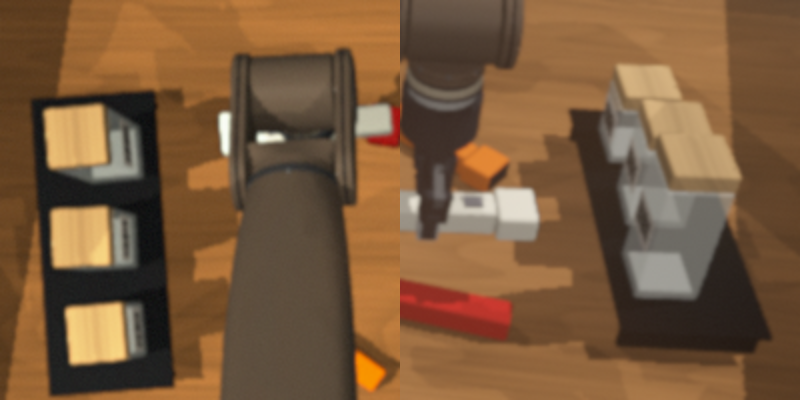

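The scanner is level and points at the tall jar's label, with the front of its head at about top (210,177) and scene (629,287). I'll close the last 36 mm and hold.

Call:
drive_tool(commands=[[[0.2,0,0.02],[0,0,0]],[[0.3,0,0.015],[0,0,0]],[[0.25,0,0],[0,0,0]],[[0.15,0,0],[0,0,0]],[[0,0,0],[0,0,0]],[[0,0,0],[0,0,0]],[[0,0,0],[0,0,0]],[[0,0,0],[0,0,0]],[[0,0,0],[0,0,0]],[[0,0,0],[0,0,0]]])

```text
clock: 9.47
tcp_pos: [650.8, 176.7, 115.0]
eef_rot: [180.0, 0.0, 96.1]
ft_force: [0.2, -0.2, -2.1]
grip_width: 31.5
grip_force: 50.8
```

```bash
python3 - <<'E'
from h import *
from cell import telemetry, imaging
d={n:imaging.capture(n) for n in("scene","top")}
s=telemetry.get_state();print(s['clock'],s['tcp_pos'],s['eef_rot'])
pickle.dump(d,open("d3.pkl","wb"))
c=d["top"];hsv=cv2.cvtColor(c["color"],cv2.COLOR_RGB2HSV)
m=cv2.inRange(hsv,(0,0,200),(180,50,255));m[:,:165]=0;m[:,216:]=0;m[:150]=0;m[205:]=0
k=max(cv2.findContours(m,0,1)[0],key=cv2.contourArea);x,y,w,h=cv2.boundingRect(k);print(x,y,w,h)
for p in((x,y),(x,y+h)):print(onz(c,p,135).round(1))
g=cv2.cvtColor(d["scene"]["color"],cv2.COLOR_RGB2HSV);m=cv2.inRange(g,(0,0,195),(180,45,255));m[:250]=0;m[320:]=0;m[:,:385]=0;m[:,468:]=0
for k in cv2.findContours(m,0,1)[0]:
    if cv2.contourArea(k)>60:print("scene",cv2.boundingRect(k))
u=np.array([np.cos(np.radians(96)),np.sin(np.radians(96)),0]);v=np.array([-u[1],u[0],0]);o=np.array([*s['tcp_pos'][:2],120])+108*u
print("expect window corners scene",[proj(d["scene"],o+sgn*24*v+[0,0,z]).round(1) for sgn in(1,-1) for z in(15,-15)])
E
```

```text
9.5667 [650.79278951 176.79132057 114.93603081] [1.79998739e+02 1.13652304e-03 9.60816974e+01]
194 169 2 11
[660.2 284.6 135. ]
[635.2 284.2 135. ]
scene (406, 278, 21, 11)
scene (426, 276, 22, 16)
expect window corners scene [array([444.4, 274.6]), array([441.8, 285.3]), array([448.6, 291.2]), array([445.8, 302. ])]
```

Call:
drive_tool(commands=[[[0,0,0],[0,0,0]],[[0,0,0],[0,0,0]],[[0,0,0],[0,0,0]],[[0,0,0],[0,0,0]],[[0,0,0],[0,0,0]],[[0,0,0],[0,0,0]],[[0,0,0],[0,0,0]],[[0,0,0],[0,0,0]],[[0,0,0],[0,0,0]],[[0,0,0],[0,0,0]]])

```text
clock: 10.4
tcp_pos: [650.7, 177.1, 114.9]
eef_rot: [-180.0, -0.0, 96.1]
ft_force: [0.4, 0.1, -2.7]
grip_width: 31.3
grip_force: 50.8
```

Call:
drive_tool(commands=[[[0,0,0],[0,0,0]],[[0,0,0],[0,0,0]],[[0,0,0],[0,0,0]],[[0,0,0],[0,0,0]],[[0,0,0],[0,0,0]],[[0,0,0],[0,0,0]],[[0,0,0],[0,0,0]],[[0,0,0],[0,0,0]],[[0,0,0],[0,0,0]],[[0,0,0],[0,0,0]]])

```text
clock: 11.23
tcp_pos: [650.7, 177.1, 114.9]
eef_rot: [-180.0, -0.0, 96.1]
ft_force: [1.2, 0.2, -1.6]
grip_width: 31.4
grip_force: 50.8
```

Call:
drive_tool(commands=[[[0,0,0],[0,0,0]],[[0,0,0],[0,0,0]],[[0,0,0],[0,0,0]],[[0,0,0],[0,0,0]],[[0,0,0],[0,0,0]],[[0,0,0],[0,0,0]],[[0,0,0],[0,0,0]],[[0,0,0],[0,0,0]],[[0,0,0],[0,0,0]],[[0,0,0],[0,0,0]]])

```text
clock: 12.07
tcp_pos: [650.7, 177.1, 114.9]
eef_rot: [-180.0, -0.0, 96.1]
ft_force: [0.8, -0.6, -3.2]
grip_width: 31.6
grip_force: 50.8
```

Call:
drive_tool(commands=[[[-0.3,0,0],[0,0,0]],[[-0.5,0,0],[0,0,0]],[[-0.7,0,0],[0,0,0]],[[-0.7,-0.2,0],[0,0,0]],[[-0.7,-0.5,0],[0,0,0]],[[-0.7,-0.6,0],[0,0,0]],[[-0.7,-0.6,0],[0,0,0]],[[-0.7,-0.6,0],[0,0,0]],[[-0.5,-0.6,0],[0,0,0]],[[-0.4,-0.5,0],[0,0,0]]])

```text
clock: 12.9
tcp_pos: [531.1, -75.4, 115.1]
eef_rot: [-180.0, 0.0, 96.0]
ft_force: [0.4, -0.4, -2.4]
grip_width: 31.5
grip_force: 50.9
```

Call:
drive_tool(commands=[[[-0.4,-0.5,0],[0,0,0]],[[0,-0.29,0],[0,0,0]],[[0,0,0],[0,0,-0.7]],[[0,0,0],[0,0,-0.8]],[[0,0,0],[0,0,-0.8]],[[0,0,0],[0,0,-0.6]],[[0,0,0],[0,0,0]],[[0,0,0],[0,0,0]],[[0,0,0],[0,0,0]],[[0,0,0],[0,0,0]]])

```text
clock: 13.73
tcp_pos: [502.9, -92.3, 115.0]
eef_rot: [180.0, 0.0, 107.7]
ft_force: [-0.1, -0.1, -1.6]
grip_width: 31.1
grip_force: 50.9
```

Call:
drive_tool(commands=[[[0,0,0.3],[0,0,0]],[[0,0,0.4],[0,0,0]],[[0,0,0.4],[0,0,0]],[[0,0,0.3],[0,0,0]],[[0,0,0.2],[0,0,0]],[[0,0,0.15],[0,0,0]],[[0,0,0.1],[0,0,0]],[[0,0,0.02],[0,0,0]],[[0,0,0],[0,0,0]],[[0,0,0],[0,0,0]]])

```text
clock: 14.57
tcp_pos: [503.5, -92.3, 40.8]
eef_rot: [179.9, 0.0, 107.7]
ft_force: [0.7, -0.2, -3.2]
grip_width: 31.3
grip_force: 51.0
```

Call:
drive_tool(commands=[[[0,0,0.02],[0,0,0]],[[0,0,0],[0,0,0]],[[0,0,0],[0,0,0]],[[0,0,0],[0,0,0]],[[0,0,0],[0,0,0]],[[0,0,0],[0,0,0]],[[0,0,0],[0,0,0]],[[0,0,0],[0,0,0]],[[0,0,0],[0,0,0]],[[0,0,0],[0,0,0]]])

```text
clock: 15.4
tcp_pos: [503.0, -92.2, 39.5]
eef_rot: [180.0, 0.0, 107.7]
ft_force: [-1.0, 0.6, 0.0]
grip_width: 31.2
grip_force: 51.0
```

Call:
drive_tool(commands=[[[0,0,0],[0,0,0]],[[0,0,0],[0,0,0]],[[0,0,0],[0,0,0]],[[0,0,0],[0,0,0]],[[0,0,0],[0,0,0]],[[0,0,0],[0,0,0]],[[0,0,0],[0,0,0]],[[0,0,0],[0,0,0]],[[0,0,0],[0,0,0]],[[0,0,0],[0,0,0]]], fingers=1)

```text
clock: 16.23
tcp_pos: [502.9, -92.1, 39.3]
eef_rot: [180.0, 0.0, 107.7]
ft_force: [1.1, 0.1, 0.1]
grip_width: 85.6
grip_force: 0.0
```

Call:
drive_tool(commands=[[[0,0,-0.2],[0,0,0]],[[0,0,-0.5],[0,0,0]],[[0,0,-0.9],[0,0,0]],[[0,0,-0.9],[0,0,0]],[[0,0,-0.9],[0,0,0]],[[0,0,-0.9],[0,0,0]],[[0,0,-0.5],[0,0,0]],[[0,0,-0.3],[0,0,0]],[[-0.65,-0.685,0],[0,0,0.1]],[[0,0,0],[0,0,0]]])

```text
clock: 17.07
tcp_pos: [483.5, -128.0, 244.2]
eef_rot: [-180.0, 0.2, 107.2]
ft_force: [-0.8, -0.4, -0.5]
grip_width: 85.5
grip_force: 0.0
```

```bash
python3 - <<'E'
from h import *
from cell import imaging,telemetry
c=imaging.capture("wrist");s=telemetry.get_state();print(s['clock'],s['tcp_pos'],s['eef_rot'][2])
h=cv2.cvtColor(c["color"],cv2.COLOR_RGB2HSV)
m=cv2.inRange(h,(0,0,235),(180,40,255));m[:,:300]=0;m[:,400:]=0;m[300:]=0
for r in(55,70,90,240,270):
    x=np.where(m[r]>0)[0];x=x[np.abs(x-346)<35];a,b=onz(c,(x.min()-.5,r),60),onz(c,(x.max()+.5,r),60);print(r,x.min(),x.max(),((a+b)/2).round(1))
for col in(340,352):
    y=np.where(m[:,col]>0)[0];print(col,y.min(),y.max(),onz(c,(col,y.min()),60).round(1),onz(c,(col,y.max()),60).round(1))
t=imaging.capture("top");cv2.imwrite("pics/end.png",np.hstack([c["color"][:320,200:520],cv2.resize(t["color"],(427,320))])[:,:,::-1])
E
```

```text
17.1167 [ 483.74381676 -126.48744156  243.13003871] 107.14310789799923
55 321 379 [473.  -1.  60.]
70 320 379 [476.  -11.1  60. ]
90 321 378 [480.6 -24.7  60. ]
240 330 364 [ 517.3 -140.1   60. ]
270 330 363 [ 525.6 -166.4   60. ]
340 42 276 [463.    5.2  60. ] [ 521.9 -173.5   60. ]
352 42 276 [471.6   7.9  60. ] [ 532.1 -170.3   60. ]
```

View pics/end.png

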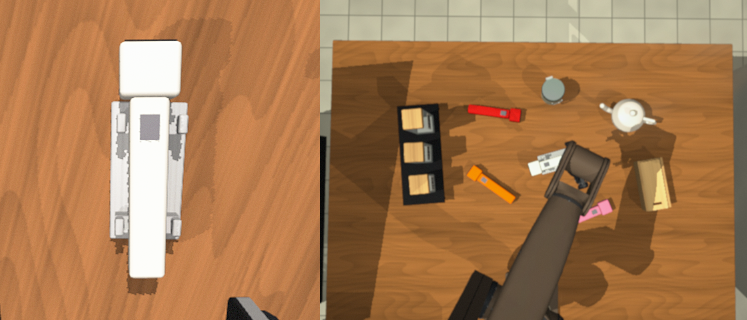

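The scanner lies in both saddles of its rest, head at crop (150,68) and tail at (148,277). It is within about 1–2 mm of where it started, and nothing else has moved.

```bash
python3 -c "
from cell import arm
print(arm.sign_off())"
```

```text
the job is handed in; nothing more can be done
None
```

I picked up the white scanner and held it square to the middle of the tallest jar's label, about 74 mm away, for over 2.5 s. I then laid it back in its rest pointing the same way and handed the job in after about 17 s of robot time; no verdict came back.

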